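# Close the battery cover of a bench meter

### The arm

A 6-joint arm with a two-finger parallel gripper is mounted at the origin on the work surface. World frame = base frame: x ahead of the robot, y to its left, z up, the work surface at z = 0. Lengths are in m, angles in rad, forces in N, time in s.
With the tool pointing down it reaches from about 0.25 to 0.85 m from the base axis. Payload 12.5 kg.
Tool frame: the origin (TCP) lies at the very end of the fingers, on their centre line; the grasp point (between the pads) lies 19 mm behind it; z points along the fingers, y is the line along which they close (so a half turn about z gives the same grasp; the last joint's range is limited). The gripper opens to 93 mm and grips with 3 to 60 N. Pads are 15 mm wide; open, the fingers measure 128 mm over their backs; the gripper's body (75 mm by 188 mm) begins 65 mm behind the grasp point.
Start: joints at [1.106, 0.351, 1.652, -0, 1.139, -0.085], TCP at [0.204, 0.511, 0.179] pointing down, gripper open.
Joint ranges: [-2.75, 2.75], [-0.79, 2.1], [0.01, 2.65], [-1.57, 4.71], [0.07, 3.14], [-2.87, 2.87]. Speed limits (rad/s): [2.22, 2.22, 2.79, 3.14, 3.14, 3.14].

### API

Orientations are given as a rotation vector (axis times angle).
In Python, from plant import sensors, eyes, job gives the robot as it stands.
- The arm moves only by the shell command python3 -m creep 'ROWS' [OPENING]. ROWS is text: rows parted by semicolons, each of 6 numbers parted by spaces: the shift along the tool's x, y, z in mm, then the turn, a rotation vector about the tool's x, y, z in units of 6 degrees (1.0 is 6 degrees). A call has 1 to 8 rows; each row shifts and turns the commanded pose from where the row before left it, along the tool's axes as they then stand; what a row does not reach is not made up. A row lasts 1/12 s, in which the tool goes at most 41.7 mm and 7.16 degrees, less where a joint would pass 70% of its speed; a pose out of reach is approached as far as the arm can. A call with a gripper value outside its range is refused whole. OPENING is the opening, from 0 (shut) to 1 (fully open), set as the call begins (- or left out, the last holds). The fingers move at their own pace and stop on an object; the grip force is fixed at half the most. Time passes only in rows, so rows that do not move let the fingers close. It gives the time, the measured TCP pose, the force, the opening and the grip force at its end, in the units of the state.
- sensors.get_obs(): the state, without advancing time (a new reading comes with each control period).
- eyes.snapshot(name): name is "side" or "top"; returns the picture (400x640x3 uint8, red, green, blue); there is no depth.
- eyes.camera_model(name): a dict with "fx", "fy", "cx", "cy" (pixels), "rvec" (rotation vector, rad) and "tvec" (3), from world to camera coordinates, as OpenCV has them. Camera axes: x right, y down, z forward; pixel columns grow to the right and rows downward; lengths in m; the calibration is good to about 2 mm. A picture is of the moment at which its call begins. camera_model takes no time and is no camera call.
- job.sign_off(): hands the job in; it is judged then, once.
The state is a dict: "t": time; "qpos": joint angles; "joint_vel": joint speeds; "effort": joint torques, N m; "tcp_pos": TCP position; "ee_rot": TCP orientation; "force": force on the tool from outside, world axes, zero at the start; "ft_torque": the same for the moment, N m; "finger_gap": finger opening in m; "grasp_force": force on a finger pad.
Only numpy, scipy, OpenCV 4.12 (cv2) and the standard library are available. Lean on these libraries where they do the work, as an engineer would, in place of code of your own. Each camera call takes 0.05 s, during which the arm holds its last target. There are 200 camera calls.

### The job

The battery cover on top of the bench meter stands open. With the fingertips only, fold it over the battery well, keep it pressed flat and push it along towards the dark lip until its edge is fully home beneath the lip, so that it stays shut when you let go. Push gently and do not grip the cover, leave the meter standing where it is, and do not disturb the things around it.

Things in the scene. Friction and masses are not known exactly. Their poses are not given: they have to be found in the camera images.
- meter: Grey-green bench meter, a box 200 (its x) by 300 (its y) by 75 mm high, about 3.5 kg, standing loose on the bench on rubber feet. Origin: centre of its underside; z up. An open battery well with three cells lies in its top under the cover (well: x -36 to 36, y -30 to 49 mm). The cover is hinged on the +y side of the well and folds over towards the meter's -y.
- hinge (a point): A point of the meter: the middle of the cover's hinge axis, at (0, 50, 78.5) mm in the meter's frame. The axis runs along the meter's x.
- lip_edge (a point): A point of the meter: the middle of the front lower edge of the dark steel retaining lip, at (0, -40, 82.5) mm in the meter's frame, 90 mm from the hinge axis. The lip is 70 mm long (x), 5 mm thick (top at 87.5 mm) and overhangs 14 mm from this edge towards -y, with an upright wall 6 mm thick behind that.
- flap (a joint): Angle of the cover about its hinge (rad): 0 = folded over and flat, 1.57 = upright, above that it leans back over the +y side of the meter. It starts at 1.6 to 2.15, stop at 2.3. Light hinge friction and a weak opening spring (0.02 N m per rad, towards 2.0): a cover that is folded flat but not tucked springs up again to about 1.1 rad; tucked, it rests against the lip at about 0.03.
- cover (a joint): How far the cover has been slid along its own plane away from the hinge (m), 0 to 0.016 (stop); starts at 0 to 0.003. Friction about 1.5 N; it stays where it is left. When the cover lies flat, this slide carries its free edge beneath the lip; slid out before it is folded, the edge lands on top of the lip instead.
- cover_edge (a point): Middle of the cover's free edge (moves with it). The cover is a plain aluminium plate 84 mm along the hinge, 3 mm thick, its mid-plane through the hinge axis; from the axis it reaches from 4 to 85 mm (plus the slide value). Flat, the plate's top is 80 mm above the bench, with 2.5 mm of play beneath the lip.
- rib (a point): Middle of the push rib on the cover's outer face (the upper face when flat): 60 mm long parallel to the hinge, 6 mm wide, 6 mm high, its middle 65 mm from the hinge axis (plus the slide value) and 4.5 mm off the plate's mid-plane. A fingertip behind it, on the hinge side, can press the plate flat and push the rib towards the lip.
- sensor_mid (a point): Middle of a loose aluminium sensor disc, 56 mm across, 24 mm high, standing on the meter's top beyond the lip. Not to be moved.
- jar_mid (a point): Middle of a loose amber jar, 48 mm across, 70 mm high, standing on the bench. Not to be moved.
- driver: A loose screwdriver 170 mm long lying on the bench along its own x. Not to be moved.
- collar_mid (a point): Middle of a loose steel collar (ring), 60 mm across, 30 mm high, lying on the bench. Not to be moved.

How it is judged:
By the outcome, as a careful person would: the job done as asked, in the order asked, and still so for the second after the job is handed in, with the robot touching nothing.
It also fails if it takes over 35 s, if anything falls off the work surface, if the arm or the gripper's body presses on something with over 40 N, if the wrist force passes 120 N, or if a joint passes its speed limit or range.

## Working session

There is one attempt and no reset: what is moved stays moved. The work goes in short steps, Python scripts to look and compute and a shell command to move; the robot and the scene stay as the last step left them, time stands still between calls to the robot, and variables do not carry over. Pictures are saved under pics/ and viewed, at most 10 in all, crops included, and the job is handed in when it is done.

```bash
ls; mkdir -p pics; python3 - <<'E'
from plant import sensors, eyes, job
import cv2,numpy as np
for n in("side","top"):
    im=eyes.snapshot(n); np.save(f"pics/{n}0.npy",im)
    cv2.imwrite(f"pics/{n}0.png",im[:,:,::-1]); m=eyes.camera_model(n)
    R=cv2.Rodrigues(np.array(m["rvec"]))[0]; print(n,m,"C",-R.T@np.array(m["tvec"]))
print(sensors.get_obs())
E
```

```text
pics
side {'fx': 422.1662412505594, 'fy': 422.1662412505594, 'cx': 322.3998564694275, 'cy': 196.95984333806027, 'rvec': array([ 2.13589052, -0.86080736,  0.42954461]), 'tvec': array([-0.41780488,  0.33705678,  0.66335785])} C [ 0.08263662 -0.49232155  0.69210007]
top {'fx': 362.4221225134074, 'fy': 362.4221225134074, 'cx': 323.21024263764093, 'cy': 203.60004941263415, 'rvec': array([ 2.24000191, -2.18597454,  0.04320548]), 'tvec': array([0.01534453, 0.60089048, 0.88119979])} C [0.5756732  0.03988281 0.89712185]
{'t': 0.1, 'qpos': array([ 1.10641315e+00,  3.51211050e-01,  1.65236552e+00, -1.81858820e-05,
        1.13908245e+00, -8.45969729e-02]), 'joint_vel': array([ 0.00025444, -0.00079116, -0.00061112,  0.00198747,  0.00177591,
        0.00180893]), 'effort': array([ 1.03298291e-03, -4.98034322e+01, -2.85700357e+01,  7.00420677e-02,
        2.39555212e-02, -2.15707064e-05]), 'tcp_pos': array([0.20371793, 0.51050045, 0.1784375 ]), 'ee_rot': array([-5.92924547e-01, -3.08485431e+00,  1.61922449e-03]), 'force': array([-0.12069697, -0.21814387, -0.08091604]), 'ft_torque': array([-0.03000572, -0.0126568 , -0.02023656]), 'grasp_force': 0.0, 'finger_gap': 0.0927657449876395}
```

View pics/side0.png

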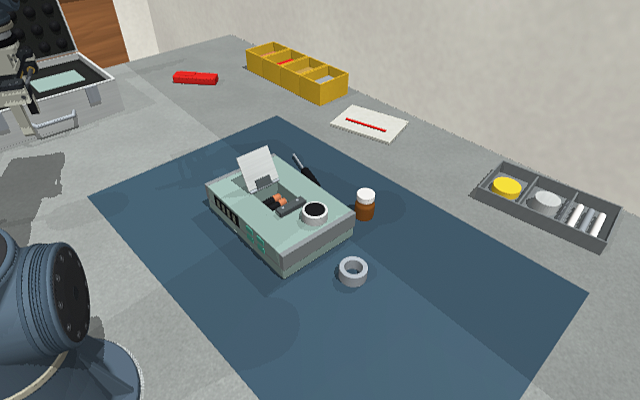

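View pics/top0.png

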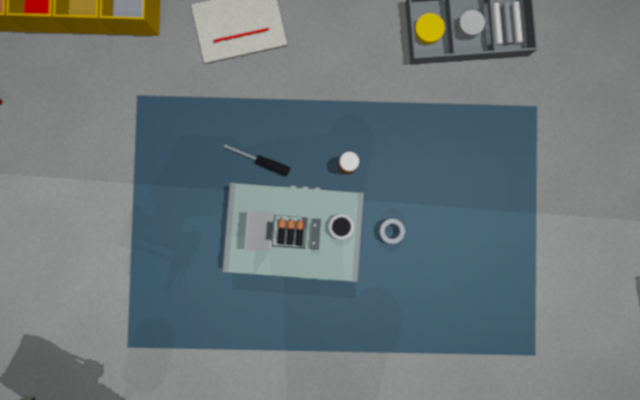

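The side view shows the cover leaning back at (257,168), with the lip at about (290,205). In the top view the meter spans (223–363, 184–282), with its +y side to the left. The lip is at (314,234), the disc at (341,226) and the hinge at about (272,231). Next I'll enlarge both.

```bash
python3 - <<'E'
import cv2,numpy as np
a=np.load("pics/top0.npy")[170:295,210:410,::-1]; b=np.load("pics/side0.npy")[135:285,190:390,::-1]
a=cv2.resize(a,None,fx=4,fy=4,interpolation=cv2.INTER_CUBIC); b=cv2.resize(b,None,fx=4,fy=4,interpolation=cv2.INTER_CUBIC)
cv2.imwrite("pics/topz.png",a); cv2.imwrite("pics/sidez.png",b)
E
```

```text
(no output)
```

View pics/topz.png

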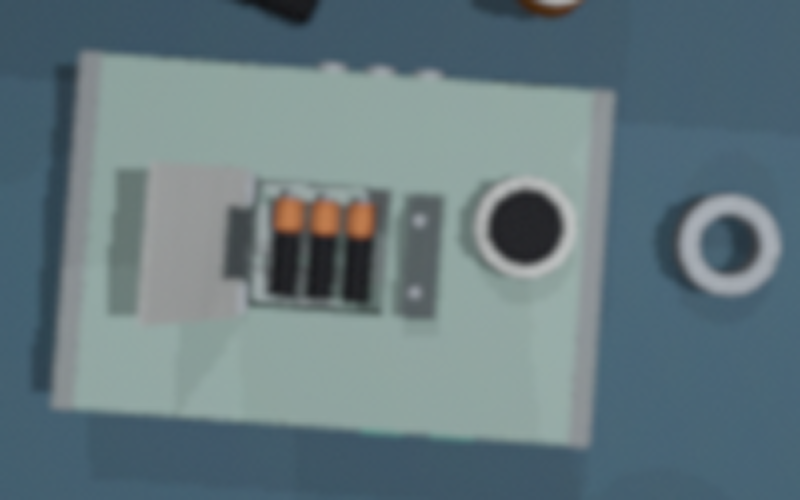

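View pics/sidez.png

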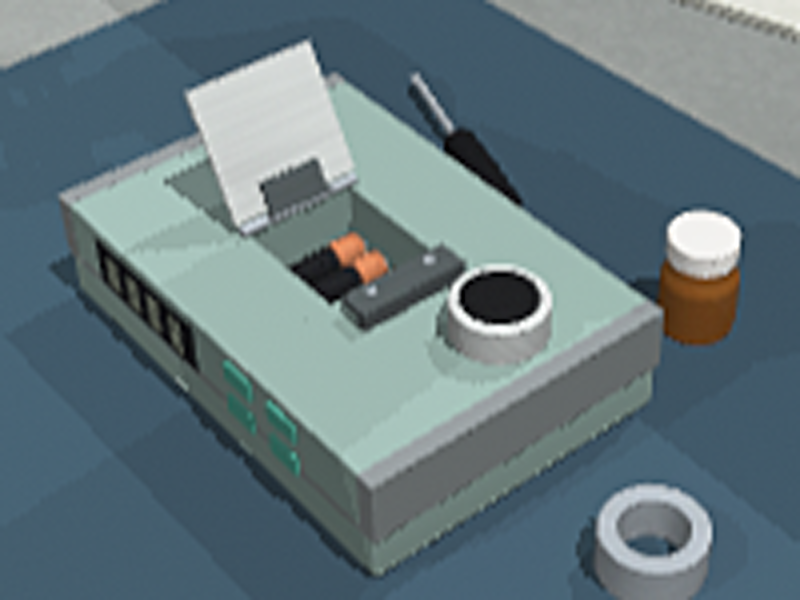

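The zoomed top view shows the meter's top corners at (80,51), (614,92), (589,447) and (51,409). The cover's free edge runs (150,165)–(138,321), and the lip's front edge (403,195)–(396,317). In the zoomed side view the corners are at (335,78), (662,312), (372,487) and (62,195), and the free edge is at (311,40)–(187,92). I'll triangulate these.

```bash
cat > h.py <<'E'
import cv2,numpy as np
from plant import sensors, eyes, job
def P(n):
    m=eyes.camera_model(n); K=np.array([[m["fx"],0,m["cx"]],[0,m["fy"],m["cy"]],[0,0,1]])
    return K@np.c_[cv2.Rodrigues(np.array(m["rvec"]))[0],np.array(m["tvec"])]
PT,PS=P("top"),P("side")
def tri(t,s):
    X=cv2.triangulatePoints(PT,PS,np.array(t,float).T,np.array(s,float).T); return (X[:3]/X[3]).T
def plane(Pm,px,z):
    out=[]
    for u,v in px:
        A=np.c_[Pm[:,0],Pm[:,1],-np.array([u,v,1])]; out.append(np.r_[np.linalg.solve(A,-(Pm[:,2]*z+Pm[:,3]))[:2],z])
    return np.array(out)
E
python3 - <<'E'
from h import *
np.set_printoptions(precision=4,suppress=True)
ft=lambda p:np.array(p)/4-.375+[210,170]; fs=lambda p:np.array(p)/4-.375+[190,135]
T=ft([(80,51),(614,92),(589,447),(51,409)]);S=fs([(335,78),(662,312),(372,487),(62,195)])
X=tri(T,S);print(X)
# cover outer: free edge
E_=tri(ft([(150,165),(138,321)]),fs([(311,40),(187,92)]));print("edge",E_)
c=X.mean(0)
c2=plane(PT,T,.075); c3=plane(PS,S,.075);print("planes",c2.mean(0),c3.mean(0),c)
y=(X[0]+X[3]-X[1]-X[2])[:2]; y/=np.linalg.norm(y); x=np.array([y[1],-y[0]]);yaw=np.arctan2(-y[0],y[1])
x2=(X[0]+X[1]-X[2]-X[3])[:2];print("yaw",yaw,np.arctan2(x2[1],x2[0]),"len",np.linalg.norm(X[0]-X[1]),np.linalg.norm(X[0]-X[3]))
for n,p in(("hinge",(0,.05)),("lip",(0,-.04))): print(n,c[:2]+p[0]*x+p[1]*y)
L=plane(PT,ft([(403,195),(396,317)]),.0875);print("lip seen top",L, L.mean(0)[:2])
d=(E_.mean(0)[:2]-c[:2]);r=np.array([d@x,d@y-.05,E_.mean(0)[2]-.0785]);print("edge rel hinge",r,"r",np.hypot(r[1],r[2]),"ang",np.arctan2(r[2],-r[1]))
D=tri(ft([(525,227)]),fs([(500,298)]));print("disc",D)
o=sensors.get_obs();print(cv2.Rodrigues(o["ee_rot"])[0])
E
```

```text
[[ 0.6427  0.2445  0.0696]
 [ 0.6257 -0.0594  0.0741]
 [ 0.4255 -0.0498  0.0767]
 [ 0.4415  0.252   0.0759]]
edge [[0.5799 0.1847 0.1547]
 [0.4984 0.1903 0.1533]]
planes [0.5327 0.0972 0.075 ] [0.5333 0.095  0.075 ] [0.5338 0.0968 0.0741]
yaw -0.05454658606013808 -0.04268448748124173 len 0.30446936581089934 0.2014492625393244
hinge [0.5365 0.1468]
lip [0.5316 0.0569]
lip seen top [[0.5645 0.0587 0.0875]
 [0.4965 0.0609 0.0875]] [0.5305 0.0598]
edge rel hinge [0.0004 0.0408 0.0755] r 0.08583927630211016 ang 2.066287992644893
disc [[ 0.5492 -0.0096  0.0984]]
[[-0.9287  0.3707 -0.0005]
 [ 0.3707  0.9287 -0.001 ]
 [ 0.0001 -0.0011 -1.    ]]
```

```bash
python3 -m creep '0 0 0 0 0 1.1;0 0 0 0 0 1.1;0 0 0 0 0 1.1;0 0 0 0 0 1.1;0 0 0 0 0 1.1;0 0 0 0 0 1.1;0 0 0 0 0 1.1;0 0 0 0 0 1.1' 0; python3 -m creep '0 0 0 0 0 1;0 0 0 0 0 1;0 0 0 0 0 1;0 0 0 0 0 0;0 0 0 0 0 0'
cat > st.py <<'E'
from h import *
o=sensors.get_obs(); p=o["tcp_pos"];R=cv2.Rodrigues(o["ee_rot"])[0]
H=np.array([.536,.148,.0785]);yw=-.05;M=np.array([[np.cos(yw),-np.sin(yw),0],[np.sin(yw),np.cos(yw),0],[0,0,1]])
np.set_printoptions(precision=1,suppress=True)
print("t %.2f"%o["t"],"tcp rel hinge (meter axes, mm)",1e3*M.T@(p-H),"toolX yaw err deg %.1f"%np.degrees(np.arctan2(*(M.T@R[:,0])[:2])),"F meter",M.T@o["force"],"gap",o["finger_gap"]*1e3,"tilt",R[2])
E
python3 st.py
```

```text
t: 0.77
tcp_pos: [0.2038, 0.5106, 0.1786]
ee_rot: [1.91, 2.494, -0.001]
force: [-0.5, 0.2, -0.3]
finger_gap: 0.0441
grasp_force: 0.0
t: 1.18
tcp_pos: [0.2038, 0.5107, 0.1787]
ee_rot: [2.267, 2.175, -0.001]
force: [-0.5, -0.3, -0.2]
finger_gap: 0.011
grasp_force: 0.0
t 1.18 tcp rel hinge (meter axes, mm) [-349.9  345.6  100.2] toolX yaw err deg -0.5 F meter [-0.5 -0.3 -0.2] gap 11.046056243287733 tilt [-0. -0. -1.]
```

```bash
python3 -m creep '-20 27 0 0 0 0;-20 27 0 0 0 0;-20 27 0 0 0 0;-20 27 0 0 0 0;-20 27 0 0 0 0;-20 27 0 0 0 0;-20 27 0 0 0 0;-20 27 0 0 0 0' 0; python3 -m creep '-20 27 0 0 0 0;-20 27 0 0 0 0;-20 27 0 0 0 0;-20 27 0 0 0 0;-20 26 0 0 0 0;0 0 0 0 0 0;0 0 0 0 0 0;0 0 0 0 0 0'
python3 st.py
```

```text
t: 1.85
tcp_pos: [0.4136, 0.34, 0.1789]
ee_rot: [-2.266, -2.176, 0.0]
force: [0.4, 0.7, 0.7]
finger_gap: 0.0002
grasp_force: 0.0
t: 2.52
tcp_pos: [0.5414, 0.2356, 0.1786]
ee_rot: [-2.268, -2.173, 0.001]
force: [-0.5, -0.2, 0.7]
finger_gap: 0.0004
grasp_force: 0.0
t 2.52 tcp rel hinge (meter axes, mm) [  1.   87.8 100.1] toolX yaw err deg -0.4 F meter [-0.5 -0.3  0.7] gap 0.418052615152266 tilt [-0. -0. -1.]
```

```bash
python3 -m creep '0 0 12 0 0 0;0 0 12 0 0 0;0 0 12 0 0 0;0 0 12 0 0 0;-10 0 0 0 0 0;-10 0 0 0 0 0;-7 0 0 0 0 0;-5 0 0 0 0 0'; python3 -m creep '-5 0 0 0 0 0;-5 0 0 0 0 0;-5 0 0 0 0 0;-5 0 0 0 0 0;-5 0 0 0 0 0;-5 0 0 0 0 0;-5 0 0 0 0 0;-5 0 0 0 0 0'
python3 st.py; python3 - <<'E'
from h import *
im=eyes.snapshot("side")[115:265,170:370,::-1]; cv2.imwrite("pics/s1.png",cv2.resize(im,None,fx=4,fy=4,interpolation=cv2.INTER_CUBIC))
E
```

```text
t: 3.18
tcp_pos: [0.5408, 0.2022, 0.1315]
ee_rot: [2.271, 2.17, 0.001]
force: [0.4, 0.2, 0.3]
finger_gap: 0.0007
grasp_force: 0.0
t: 3.85
tcp_pos: [0.5387, 0.163, 0.1309]
ee_rot: [2.27, 2.171, 0.0]
force: [-0.1, 0.1, -1.2]
finger_gap: 0.0005
grasp_force: 0.0
t 3.85 tcp rel hinge (meter axes, mm) [ 1.9 15.1 52.4] toolX yaw err deg -0.3 F meter [-0.1  0.  -1.2] gap 0.5238432035652509 tilt [-0.  0. -1.]
```

View pics/s1.png

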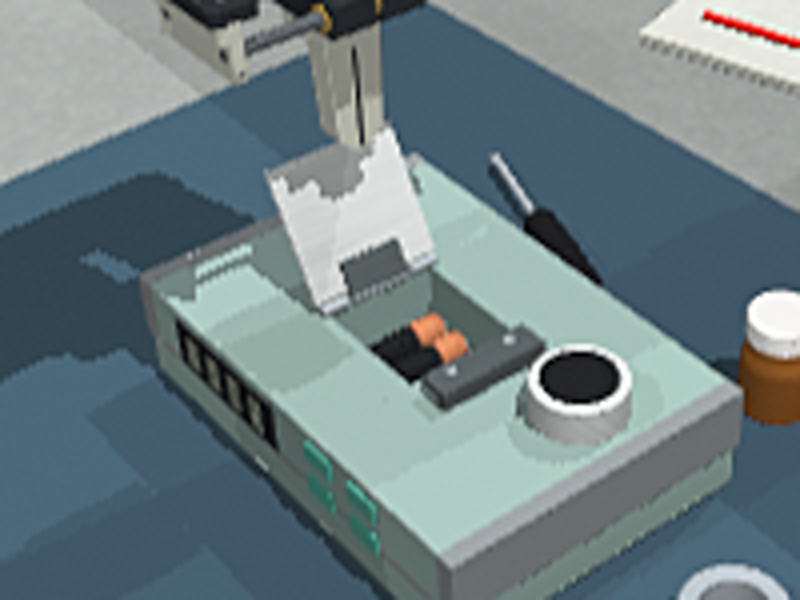

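The view shows the finger behind the upright cover at (360,130), pushing it cleanly forward. I'll continue along the arc.

```bash
python3 -m creep '-5 0 0 0 0 0;-5 0 0.5 0 0 0;-5 0 0.5 0 0 0;-5 0 1 0 0 0;-4 0 1.5 0 0 0;-4 0 1.5 0 0 0;-4 0 2 0 0 0'; python3 -m creep '-4 0 2.5 0 0 0;-4 0 2.5 0 0 0;-4 0 3 0 0 0;0 0 0 0 0 0;0 0 0 0 0 0'
python3 st.py; python3 - <<'E'
from h import *
im=eyes.snapshot("side")[115:265,170:370,::-1]; cv2.imwrite("pics/s2.png",cv2.resize(im,None,fx=4,fy=4,interpolation=cv2.INTER_CUBIC))
E
```

```text
t: 4.48
tcp_pos: [0.5373, 0.1311, 0.1238]
ee_rot: [2.271, 2.171, 0.0]
force: [-0.3, -0.3, -0.2]
finger_gap: 0.0002
grasp_force: 0.0
t: 4.9
tcp_pos: [0.5367, 0.1193, 0.1158]
ee_rot: [-2.271, -2.171, 0.0]
force: [0.5, -0.3, 0.7]
finger_gap: 0.0003
grasp_force: 0.0
t 4.90 tcp rel hinge (meter axes, mm) [  2.1 -28.6  37.3] toolX yaw err deg -0.3 F meter [ 0.6 -0.3  0.7] gap 0.3082646396643954 tilt [-0. -0. -1.]
```

View pics/s2.png

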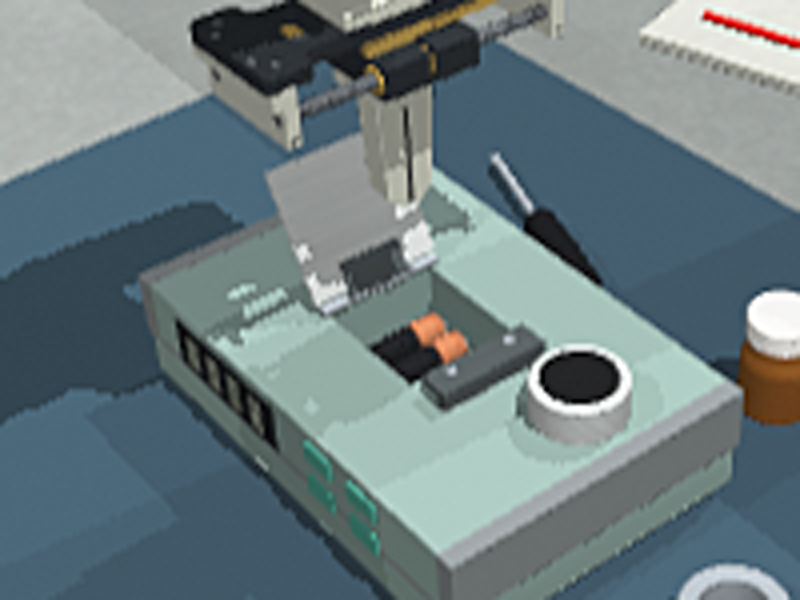

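The cover still stands where it started, leaning back, with the finger now in front of it at (410,205). I'll check where the TCP projects in both views against what they show.

```bash
python3 - <<'E'
from h import *
o=sensors.get_obs();print(o["tcp_pos"])
for n,Pm,c in(("side",PS,(170,115)),("top",PT,(210,170))):
    for X in(o["tcp_pos"],[.5387,.163,.131],[.58,.148,.0785],[.496,.151,.0785]):
        x=Pm@np.r_[X,1];x=x[:2]/x[2];print(n,x,(x-c)*4)
s=eyes.snapshot("side")[130:200,225:300,::-1];t=eyes.snapshot("top")[200:270,215:315,::-1]
s=cv2.resize(s,(428,400),interpolation=cv2.INTER_CUBIC);t=cv2.resize(t,(370,259),interpolation=cv2.INTER_CUBIC)
c=np.zeros((400,798,3),np.uint8);c[:,:428]=s;c[:259,428:]=t;cv2.imwrite("pics/c3.png",c)
E
```

```text
[0.53673317 0.11954649 0.11590541]
side [270.67793865 177.96565488] [402.71175461 251.8626195 ]
side [258.87726987 163.86827878] [355.50907949 195.4731151 ]
side [278.16225004 177.67825659] [432.64900015 250.71302636]
side [249.00907194 192.23416355] [316.03628777 308.93665418]
top [281.43606331 230.7749925 ] [285.74425325 243.09997   ]
top [260.07176529 229.69073899] [200.28706118 238.76295595]
top [271.04775794 210.47165293] [244.19103177 161.88661173]
top [268.65668661 247.79594387] [234.62674644 311.18377546]
```

View pics/c3.png

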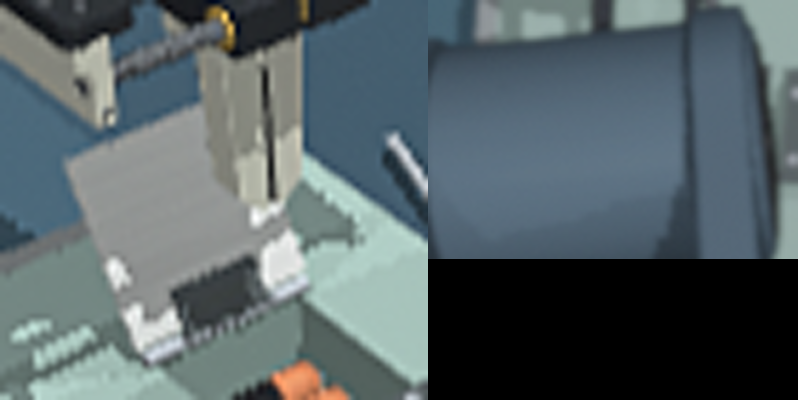

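The TCP should project to about (261,274) in the left panel, but the visible fingertip ends near (268,205), about 12 px higher. The first picture shows the same offset. So the real tip appears to be higher than reported and passed over the cover's edge. I'll measure that offset, then retreat behind the cover.

```bash
python3 - <<'E'
from h import *
from scipy.optimize import brentq
for X,v in(([.5367,.1195],115+205/4),([.5387,.163],115+145/4)):
    f=lambda z:(lambda x:x[1]/x[2]-v)(PS@np.r_[X,z,1]); print(brentq(f,.05,.3))
E
python3 -m creep '0 0 -15 0 0 0;0 0 -15 0 0 0;0 0 -15 0 0 0;20 0 0 0 0 0;25 0 0 0 0 0;25 0 0 0 0 0;25 0 0 0 0 0;25 0 0 0 0 0' 
python3 -m creep '0 0 0 0 0 0;0 0 0 0 0 0;0 0 0 0 0 0'; python3 st.py
python3 - <<'E'
from h import *
x=PS@np.r_[sensors.get_obs()["tcp_pos"],1];x=x[:2]/x[2];print((x-[205,95])*5)
im=eyes.snapshot("side")[95:195,205:325,::-1];a=cv2.resize(im,None,fx=5,fy=5,interpolation=cv2.INTER_CUBIC)
cv2.imwrite("pics/s4.png",a)
E
```

```text
0.14822402287267472
0.1653496856597917
t: 5.72
tcp_pos: [0.542, 0.2408, 0.1612]
ee_rot: [2.27, 2.171, 0.001]
force: [0.4, -0.8, -0.5]
finger_gap: 0.0003
grasp_force: 0.0
t: 5.97
tcp_pos: [0.542, 0.239, 0.1609]
ee_rot: [2.27, 2.172, -0.001]
force: [-0.0, -1.2, -0.7]
finger_gap: 0.0005
grasp_force: 0.0
t 5.97 tcp rel hinge (meter axes, mm) [ 1.4 91.2 82.4] toolX yaw err deg -0.3 F meter [ 0.  -1.2 -0.7] gap 0.5470420735340445 tilt [-0. -0. -1.]
[169.31678761 219.89327008]
```

View pics/s4.png

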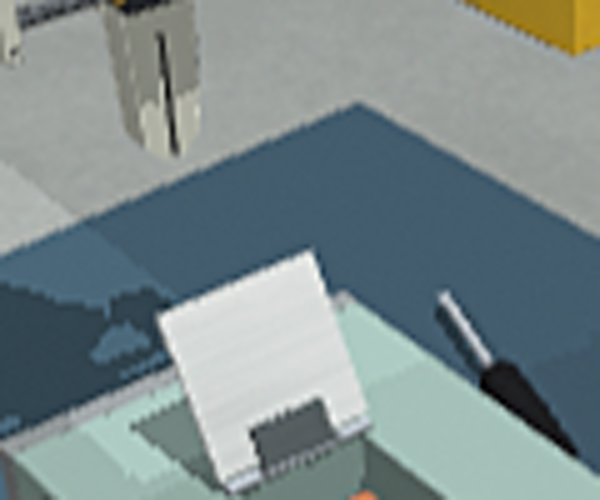

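The fingertip ends at (175,155), while the reported TCP projects to (169,220). That puts the real tip about 33 mm above the reported TCP, and the cover is untouched. I'll lower by the extra amount and sweep again, checking numerically that the cover moves.

```bash
cat > cov.py <<'E'
from h import *
im=eyes.snapshot("side")[120:215,225:300].astype(int)
m=((im.min(2)>150)&(im.max(2)-im.min(2)<14)).astype(np.uint8)
n,l,s,c=cv2.connectedComponentsWithStats(m); 
for i in range(1,n):
    if s[i][4]>60: print("white area",s[i][4],"bbox",s[i][:4]+[225,120,0,0],"c",c[i]+[225,120])
E
python3 cov.py; python3 -m creep '0 0 13 0 0 0;0 0 13 0 0 0;0 0 13 0 0 0;0 0 13 0 0 0;0 0 13 0 0 0;-10 0 0 0 0 0;-10 0 0 0 0 0;-10 0 0 0 0 0'; python3 st.py; python3 cov.py; python3 -m creep '-5 0 0 0 0 0;-5 0 0 0 0 0;-5 0 0 0 0 0;-5 0 0 0 0 0;-5 0 0 0 0 0;0 0 0 0 0 0'
python3 st.py; python3 cov.py
```

```text
white area 261 bbox [225 120  38  17] c [237.68965517 125.91954023]
white area 1097 bbox [225 145  53  47] c [255.95989061 166.32907931]
t: 6.73
tcp_pos: [0.5411, 0.208, 0.0967]
ee_rot: [2.271, 2.17, 0.001]
force: [1.3, -0.7, -0.4]
finger_gap: 0.0004
grasp_force: 0.0
t 6.73 tcp rel hinge (meter axes, mm) [ 2.1 60.1 18.2] toolX yaw err deg -0.3 F meter [ 1.3 -0.6 -0.4] gap 0.40295099888263414 tilt [ 0.  0. -1.]
white area 1075 bbox [237 144  41  48] c [256.74697674 165.8827907 ]
t: 7.28
tcp_pos: [0.5396, 0.1837, 0.096]
ee_rot: [2.271, 2.171, -0.0]
force: [-0.0, -0.1, -0.4]
finger_gap: 0.0003
grasp_force: 0.0
t 7.28 tcp rel hinge (meter axes, mm) [ 1.8 35.9 17.5] toolX yaw err deg -0.3 F meter [-0.  -0.1 -0.4] gap 0.34245621456237296 tilt [-0. -0. -1.]
white area 1021 bbox [240 146  39  46] c [258.85308521 166.28991185]
```

```bash
python3 -m creep '-5 0 0 0 0 0;-5 0 0 0 0 0;-5 0 0 0 0 0;-5 0 0 0 0 0;-5 0 0 0 0 0;-5 0 0 0 0 0;0 0 0 0 0 0'
python3 st.py; python3 cov.py
python3 - <<'E'
from h import *
im=eyes.snapshot("side")[115:215,205:325,::-1];cv2.imwrite("pics/s5.png",cv2.resize(im,None,fx=5,fy=5,interpolation=cv2.INTER_CUBIC))
E
```

```text
t: 7.92
tcp_pos: [0.5382, 0.1535, 0.0959]
ee_rot: [2.271, 2.17, -0.0]
force: [0.7, 0.1, -0.1]
finger_gap: 0.0006
grasp_force: 0.0
t 7.92 tcp rel hinge (meter axes, mm) [ 2.   5.7 17.4] toolX yaw err deg -0.3 F meter [ 0.7  0.1 -0.1] gap 0.6267480540804524 tilt [-0. -0. -1.]
white area 77 bbox [250 152  32  15] c [264.50649351 159.09090909]
```

View pics/s5.png

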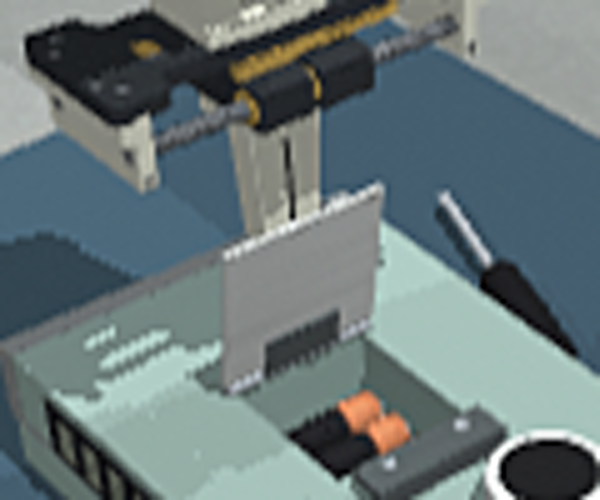

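The cover is now pushed just past upright, with its free edge at (223,257)–(382,186) and the finger behind it. I'll compute its angle, then check the tip offset.

```bash
cat > ang.py <<'E'
from h import *
from scipy.optimize import least_squares
H=np.array([.536,.148,.0785]);yw=-.05;ex=np.array([np.cos(yw),np.sin(yw),0]);ey=np.array([-np.sin(yw),np.cos(yw),0]);ez=np.array([0,0,1])
def ang(l,r,rad=.0855):
    def f(q):
        o=[]
        for s,p in((-1,l),(1,r)):
            X=H+s*.042*ex+rad*(-np.cos(q[0])*ey+np.sin(q[0])*ez); x=PS@np.r_[X,1]; o+=list(x[:2]/x[2]-p)
        return np.array(o)
    s=least_squares(f,[1.3]); return s.x,s.fun
E
python3 - <<'E'
from ang import *
print(ang((205+223/5,115+257/5),(205+382/5,115+186/5)))
E
python3 -m creep '-5 0 0 0 0 0;-5 0 0.5 0 0 0;-5 0 1 0 0 0;-4 0 1.5 0 0 0;-4 0 1.5 0 0 0;-4 0 2 0 0 0;0 0 0 0 0 0'; python3 st.py; python3 cov.py
```

```text
(array([1.36153705]), array([ 0.06938703,  0.06516637, -0.28805171,  0.15277875]))
t: 8.6
tcp_pos: [0.5369, 0.1268, 0.089]
ee_rot: [-2.271, -2.17, 0.001]
force: [0.8, -0.5, 0.2]
finger_gap: 0.0006
grasp_force: 0.0
t 8.60 tcp rel hinge (meter axes, mm) [  1.9 -21.2  10.5] toolX yaw err deg -0.3 F meter [ 0.8 -0.4  0.2] gap 0.5713844459813078 tilt [-0. -0. -1.]
white area 115 bbox [225 120  18   8] c [232.56521739 122.89565217]
white area 93 bbox [259 161  32  19] c [273.46236559 170.67741935]
```

```bash
python3 -m creep '-2 0 3 0 0 0;-2 0 3 0 0 0;-3 0 3.5 0 0 0;-3 0 3.5 0 0 0;-2.5 0 3.5 0 0 0;-2 0 4 0 0 0;-2 0 4 0 0 0;0 0 0 0 0 0'; python3 st.py; python3 cov.py; python3 -m creep '-1.5 0 4 0 0 0;-0.5 0 2 0 0 0;-0.5 0 2 0 0 0;0 0 0 0 0 0';python3 st.py; python3 cov.py
```

```text
t: 9.32
tcp_pos: [0.5359, 0.1106, 0.064]
ee_rot: [-2.27, -2.17, 0.002]
force: [0.6, 0.2, -0.4]
finger_gap: 0.0006
grasp_force: 0.1
t 9.32 tcp rel hinge (meter axes, mm) [  1.8 -37.3 -14.5] toolX yaw err deg -0.3 F meter [ 0.6  0.3 -0.4] gap 0.5525900902762636 tilt [-0. -0. -1.]
white area 262 bbox [225 120  23  17] c [233.90839695 125.97328244]
white area 276 bbox [255 174  44  23] c [278.38768116 186.63405797]
t: 9.7
tcp_pos: [0.5361, 0.1085, 0.0565]
ee_rot: [-2.27, -2.171, 0.001]
force: [0.3, 1.2, -0.8]
finger_gap: 0.0006
grasp_force: 0.1
t 9.70 tcp rel hinge (meter axes, mm) [  2.  -39.5 -22. ] toolX yaw err deg -0.3 F meter [ 0.2  1.2 -0.8] gap 0.5924148185274187 tilt [-0. -0. -1.]
white area 255 bbox [225 120  23  17] c [233.58431373 126.03529412]
white area 403 bbox [251 177  49  26] c [277.99255583 190.93052109]
```

```bash
python3 -m creep '0 0 2 0 0 0;0 0 2 0 0 0;0 0 2 0 0 0;0 0 0 0 0 0';python3 st.py; python3 cov.py; python3 -m creep '0 0 1 0 0 0;0 0 1 0 0 0;0 0 0 0 0 0' | grep force;  python3 st.py;python3 cov.py
```

```text
t: 10.08
tcp_pos: [0.536, 0.1086, 0.0505]
ee_rot: [-2.27, -2.171, 0.001]
force: [-0.7, 0.2, 0.5]
finger_gap: 0.0004
grasp_force: 0.1
t 10.08 tcp rel hinge (meter axes, mm) [  2.  -39.4 -28. ] toolX yaw err deg -0.3 F meter [-0.7  0.2  0.5] gap 0.36977718547473853 tilt [-0. -0. -1.]
white area 255 bbox [225 120  23  17] c [233.57647059 125.92156863]
white area 464 bbox [256 179  44  27] c [278.95474138 193.57112069]
force: [0.5, -0.9, 0.9]
grasp_force: 0.2
t 10.38 tcp rel hinge (meter axes, mm) [  2.2 -39.4 -29.7] toolX yaw err deg -0.3 F meter [ 0.6 -0.9  0.9] gap 0.6327441497635433 tilt [-0. -0. -1.]
white area 259 bbox [225 120  26  17] c [233.8030888  125.81467181]
white area 488 bbox [256 179  44  28] c [279.03893443 194.37090164]
```

```bash
for i in 1; do python3 -m creep '0 0 1 0 0 0;0 0 0 0 0 0' | grep ^force; python3 -m creep '0 0 1 0 0 0;0 0 0 0 0 0' | grep ^force; done;  python3 st.py;python3 cov.py
```

```text
force: [0.4, -0.1, 0.6]
force: [-0.1, -0.3, -1.0]
t 10.77 tcp rel hinge (meter axes, mm) [  2.2 -39.4 -31.7] toolX yaw err deg -0.3 F meter [-0.1 -0.3 -1. ] gap 0.5314347903297337 tilt [-0.  0. -1.]
white area 263 bbox [225 120  26  17] c [234.01140684 125.74524715]
white area 508 bbox [257 181  43  28] c [279.32086614 195.12992126]
```

```bash
python3 -m creep '0 0 1 0 0 0;0 0 0 0 0 0' | grep ^force; python3 -m creep '0 0 1 0 0 0;0 0 0 0 0 0' | grep ^force; python3 st.py;python3 cov.py
```

```text
force: [0.2, 0.4, 1.8]
force: [1.1, -0.4, 0.7]
t 11.15 tcp rel hinge (meter axes, mm) [  2.2 -39.4 -33.7] toolX yaw err deg -0.3 F meter [ 1.1 -0.3  0.7] gap 0.34255817360150315 tilt [-0. -0. -1.]
white area 270 bbox [225 120  27  17] c [234.37407407 125.64444444]
white area 538 bbox [256 181  44  29] c [279.18215613 196.12081784]
```

```bash
python3 -m creep '0 0 1 0 0 0;0 0 0 0 0 0' | grep ^force; python3 st.py;python3 cov.py
```

```text
force: [0.8, -0.1, 0.5]
t 11.37 tcp rel hinge (meter axes, mm) [  2.2 -39.4 -34.7] toolX yaw err deg -0.3 F meter [ 0.8 -0.   0.5] gap 0.3950127315073699 tilt [-0. -0. -1.]
white area 273 bbox [225 120  27  17] c [234.51648352 125.61538462]
white area 551 bbox [256 181  44  30] c [279.16333938 196.56805808]
```

```bash
python3 -m creep '0 0 1 0 0 0;0 0 0 0 0 0' | grep ^force; python3 -m creep '0 0 1 0 0 0;0 0 0 0 0 0' | grep ^force; python3 st.py;python3 cov.py
```

```text
force: [0.1, 0.6, 0.3]
force: [0.4, -0.0, 0.5]
t 11.75 tcp rel hinge (meter axes, mm) [  2.2 -39.4 -36.7] toolX yaw err deg -0.3 F meter [ 0.4 -0.   0.5] gap 0.7797493502712526 tilt [-0. -0. -1.]
white area 282 bbox [225 120  27  17] c [234.94680851 125.54609929]
white area 540 bbox [257 181  43  31] c [279.1        197.37222222]
```

```bash
python3 -m creep '0 0 1 0 0 0;0 0 0 0 0 0' | grep ^force; python3 st.py;python3 cov.py
```

```text
force: [0.7, 0.4, 0.6]
t 11.97 tcp rel hinge (meter axes, mm) [  2.2 -39.4 -37.7] toolX yaw err deg -0.3 F meter [0.7 0.4 0.6] gap 0.3414391854818727 tilt [-0. -0. -1.]
white area 284 bbox [225 120  27  17] c [235.03169014 125.53873239]
white area 536 bbox [256 181  44  32] c [278.875      197.54664179]
```

```bash
cat > quad.py <<'E'
from ang import *
np.set_printoptions(precision=1,suppress=True)
def pr(X): x=PS@np.r_[X,1]; return x[:2]/x[2]
for q in(0,.1,.2,.3): print(q,[pr(H+s*.042*ex+r*(-np.cos(q)*ey+np.sin(q)*ez)+.0015*ez) for r in(.0855,.004) for s in(-1,1)])
im=eyes.snapshot("side")[120:225,225:315].astype(int)
m=((im.min(2)>130)&(im.max(2)-im.min(2)<14)).astype(np.uint8)
cs=max(cv2.findContours(m,0,2)[0],key=lambda c:(c[:,0,1].mean()>40)*cv2.contourArea(c))
print("area",cv2.contourArea(cs),cv2.approxPolyDP(cv2.convexHull(cs),2,True)[:,0]+[225,120])
E
python3 quad.py
```

```text
0 [array([270.8, 211.3]), array([300.8, 195.4]), array([249.5, 193.1]), array([279.1, 178.7])]
0.1 [array([270.4, 208.3]), array([300.6, 192.4]), array([249.5, 193. ]), array([279. , 178.6])]
0.2 [array([269.8, 205. ]), array([300.2, 189.2]), array([249.4, 192.8]), array([279. , 178.4])]
0.3 [array([269. , 201.6]), array([299.6, 185.9]), array([249.4, 192.7]), array([279. , 178.3])]
area 519.0 [[301 196]
 [272 212]
 [256 199]
 [282 181]]
```

```bash
python3 -m creep '0 0 1 0 0 0;0 0 0 0 0 0' | grep ^force; python3 -m creep '0 0 0 0 0 0' | grep ^force; python3 st.py;python3 quad.py|tail -4
```

```text
force: [-1.2, -0.8, 5.7]
force: [-2.3, -1.4, 4.8]
t 12.32 tcp rel hinge (meter axes, mm) [  2.3 -39.4 -38.2] toolX yaw err deg -0.3 F meter [-2.2 -1.5  4.8] gap 0.4971645412785348 tilt [ 0.  0. -1.]
area 511.5 [[300 196]
 [272 212]
 [256 199]
 [282 170]]
```

```bash
python3 -m creep '0 0 1 0 0 0;0 0 0 0 0 0' | grep ^force; python3 -m creep '0 0 0 0 0 0' | grep ^force; python3 st.py;python3 quad.py|tail -4
```

```text
force: [-4.5, -1.3, 13.1]
force: [-4.9, -1.1, 11.4]
t 12.62 tcp rel hinge (meter axes, mm) [  2.5 -39.4 -38.7] toolX yaw err deg -0.3 F meter [-4.8 -1.3 11.4] gap 0.4921940813972939 tilt [ 0.  0. -1.]
area 514.5 [[300 196]
 [273 212]
 [256 199]
 [282 170]]
```

```bash
python3 -m creep '0 0 -0.6 0 0 0;-1.5 0 0 0 0 0;-1.5 0 0 0 0 0;-1.5 0 0 0 0 0;-1.5 0 0 0 0 0;0 0 0 0 0 0' | grep ^force; python3 st.py;python3 quad.py|tail -4;  python3 -m creep '-1.5 0 0 0 0 0;-1.5 0 0 0 0 0;0 0 0 0 0 0' | grep ^force; python3 st.py;python3 quad.py|tail -4
```

```text
force: [-2.6, -1.2, 6.7]
t 13.17 tcp rel hinge (meter axes, mm) [  2.4 -45.3 -38.4] toolX yaw err deg -0.3 F meter [-2.6 -1.3  6.7] gap 0.3678022782088583 tilt [ 0.  0. -1.]
area 449.0 [[283 172]
 [301 196]
 [272 213]
 [258 200]]
force: [-1.7, 0.2, 6.7]
t 13.47 tcp rel hinge (meter axes, mm) [  2.4 -48.3 -38.4] toolX yaw err deg -0.3 F meter [-1.7  0.1  6.7] gap 0.7654707880930834 tilt [ 0.  0. -1.]
area 433.5 [[300 196]
 [275 214]
 [258 200]
 [284 172]]
```

```bash
python3 -m creep '-1.5 0 0 0 0 0;-1.5 0 0 0 0 0;0 0 0 0 0 0' | grep ^force; python3 st.py;python3 quad.py|tail -4;  python3 -m creep '-1.5 0 0 0 0 0;-1.5 0 0 0 0 0;0 0 0 0 0 0' | grep ^force; python3 st.py;python3 quad.py|tail -4
```

```text
force: [-2.5, 0.4, 7.1]
t 13.77 tcp rel hinge (meter axes, mm) [  2.4 -51.3 -38.5] toolX yaw err deg -0.3 F meter [-2.5  0.3  7.1] gap 0.32338943435776407 tilt [ 0.  0. -1.]
area 444.5 [[301 196]
 [275 215]
 [259 201]
 [285 172]]
force: [-3.2, -0.6, 7.3]
t 14.07 tcp rel hinge (meter axes, mm) [  2.4 -54.3 -38.5] toolX yaw err deg -0.3 F meter [-3.1 -0.8  7.3] gap 0.6327204699686603 tilt [ 0.  0. -1.]
 [301 196]
 [276 216]
 [261 201]
 [281 176]]
```

```bash
python3 -m creep '-1.5 0 0 0 0 0;-1.5 0 0 0 0 0;0 0 0 0 0 0' | grep ^force; python3 st.py;python3 quad.py|tail -4
```

```text
force: [-1.3, 2.8, 6.4]
t 14.37 tcp rel hinge (meter axes, mm) [  2.7 -56.9 -38.4] toolX yaw err deg -0.3 F meter [-1.4  2.8  6.4] gap 0.8734749934694889 tilt [ 0.  0. -1.]
area 335.5 [[301 196]
 [276 216]
 [261 203]
 [287 174]]
```

```bash
python3 -m creep '-1.5 0 0 0 0 0;0 0 0 0 0 0' | grep ^force; python3 st.py; python3 -m creep '-1.5 0 0 0 0 0;0 0 0 0 0 0' | grep ^force; python3 st.py;python3 quad.py|tail -4
```

```text
force: [-0.6, 2.8, 6.4]
t 14.58 tcp rel hinge (meter axes, mm) [  2.8 -58.4 -38.4] toolX yaw err deg -0.3 F meter [-0.7  2.8  6.4] gap 0.5857493532862977 tilt [ 0.  0. -1.]
force: [-0.6, 3.0, 5.2]
t 14.75 tcp rel hinge (meter axes, mm) [  2.9 -59.9 -38.4] toolX yaw err deg -0.3 F meter [-0.7  3.   5.2] gap 0.3444082174842916 tilt [ 0.  0. -1.]
area 287.0 [[301 196]
 [276 216]
 [262 204]
 [288 186]]
```

```bash
python3 -m creep '-1.5 0 0 0 0 0;0 0 0 0 0 0' | grep ^force; python3 st.py; python3 quad.py|tail -4
```

```text
force: [0.2, 3.7, 5.8]
t 14.97 tcp rel hinge (meter axes, mm) [  2.8 -61.4 -38.5] toolX yaw err deg -0.3 F meter [0.  3.7 5.8] gap 0.49644023752941185 tilt [ 0.  0. -1.]
area 325.5 [[301 196]
 [276 216]
 [262 204]
 [288 175]]
```

```bash
python3 -m creep '-1.5 0 0 0 0 0;-1.5 0 0 0 0 0;0 0 0 0 0 0' | grep ^force; python3 st.py; python3 -m creep '-1.5 0 0 0 0 0;0 0 0 0 0 0' | grep ^force; python3 st.py;python3 quad.py|tail -4
```

```text
force: [-0.1, 2.8, 5.0]
t 15.27 tcp rel hinge (meter axes, mm) [  2.8 -64.5 -38.5] toolX yaw err deg -0.3 F meter [-0.2  2.8  5. ] gap 0.4229525602682409 tilt [ 0.  0. -1.]
force: [-0.3, 2.6, 5.8]
t 15.43 tcp rel hinge (meter axes, mm) [  2.8 -66.  -38.6] toolX yaw err deg -0.3 F meter [-0.5  2.6  5.8] gap 0.47988204295133624 tilt [ 0.  0. -1.]
area 239.5 [[289 177]
 [301 196]
 [276 216]
 [264 204]]
```

```bash
python3 -m creep '-1 0 0 0 0 0;0 0 0 0 0 0' | grep ^force; python3 st.py; python3 quad.py|tail -4
```

```text
force: [-0.4, 3.9, 4.4]
t 15.65 tcp rel hinge (meter axes, mm) [  2.8 -67.  -38.6] toolX yaw err deg -0.3 F meter [-0.6  3.9  4.4] gap 0.5359702243254276 tilt [ 0.  0. -1.]
area 215.0 [[301 196]
 [276 216]
 [264 206]
 [290 187]]
```

```bash
python3 -m creep '-1 0 0 0 0 0;-1 0 0 0 0 0;0 0 0 0 0 0' | grep ^force; python3 st.py; python3 -m creep '-1 0 0 0 0 0;0 0 0 0 0 0' | grep ^force; python3 st.py
```

```text
force: [-0.1, 3.8, 5.5]
t 15.95 tcp rel hinge (meter axes, mm) [  2.8 -69.  -38.6] toolX yaw err deg -0.3 F meter [-0.3  3.8  5.5] gap 0.7558043591196384 tilt [ 0.  0. -1.]
force: [0.7, 7.6, 4.0]
t 16.12 tcp rel hinge (meter axes, mm) [  2.8 -69.5 -38.6] toolX yaw err deg -0.3 F meter [0.3 7.7 4. ] gap 0.2911018736751979 tilt [ 0.  0. -1.]
```

```bash
python3 -m creep '-1 0 0 0 0 0;0 0 0 0 0 0' | grep ^force; python3 st.py
```

```text
force: [-0.1, 14.4, 3.4]
t 16.28 tcp rel hinge (meter axes, mm) [  2.8 -69.6 -38.6] toolX yaw err deg -0.3 F meter [-0.9 14.4  3.4] gap 0.31523713061070574 tilt [ 0.  0. -1.]
```

```bash
python3 -m creep '0.9 0 0 0 0 0;0 0 -1 0 0 0;0 0 -1 0 0 0;0 0 -3 0 0 0;0 0 -10 0 0 0;0 0 -20 0 0 0;0 0 -30 0 0 0;0 0 -30 0 0 0'; python3 -m creep '30 0 0 0 0 0;40 0 0 0 0 0;40 0 0 0 0 0;40 0 0 0 0 0;40 0 0 0 0 0;0 0 0 0 0 0;0 0 0 0 0 0;0 0 0 0 0 0' | grep ^t; python3 quad.py | tail -5
python3 - <<'E'
from h import *
a=eyes.snapshot("top")[195:275,215:365,::-1]; b=eyes.snapshot("side")[135:285,190:390,::-1]
a=cv2.resize(a,(400,213),interpolation=cv2.INTER_CUBIC);b=cv2.resize(b,(400,300),interpolation=cv2.INTER_CUBIC)
c=np.zeros((300,800,3),np.uint8);c[:213,:400]=a;c[:,400:]=b
cv2.imwrite("pics/fin.png",c)
o=np.load("pics/top0.npy");n=eyes.snapshot("top")
d=(np.abs(o.astype(int)-n).max(2)>40)
for k,(y0,y1,x0,x1) in dict(driver=(140,180,220,292),jar=(148,178,332,365),collar=(215,248,374,410),disc=(208,242,325,358),edges=(184,285,345,370)).items(): print(k,d[y0:y1,x0:x1].sum())
E
```

```text
t: 16.95
tcp_pos: [0.534, 0.0773, 0.135]
ee_rot: [-2.27, -2.17, 0.003]
force: [-0.1, -0.3, 0.2]
finger_gap: 0.0004
grasp_force: 0.0
t: 17.62
tcp_pos: [0.543, 0.2667, 0.1342]
0.3 [array([269. , 201.6]), array([299.6, 185.9]), array([249.4, 192.7]), array([279. , 178.3])]
area 668.5 [[305 199]
 [276 215]
 [255 197]
 [285 183]]
driver 0
jar 0
collar 0
disc 0
edges 0
```

View pics/fin.png

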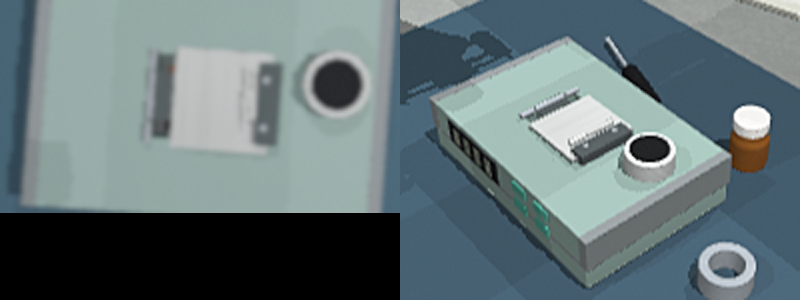

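The final picture shows the cover flat with its edge under the lip at (265,105) in the left panel. The gap at the hinge side is about the full slide, and nothing around the meter has moved.

```bash
python3 -c "
from plant import job; print(job.sign_off())"
```

```text
the job is handed in; nothing more can be done
None
```

The battery cover is folded flat, pushed against its stop beneath the lip, and stayed shut when released; image checks show the surrounding objects have not moved, and the job was handed in at about 18 s with no result returned.

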